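# Work the tube rack in behind the gas tap

## Robot

A 7-joint arm with a two-finger parallel gripper is mounted at the origin on the work surface. World frame = base frame: x ahead of the robot, y to its left, z up, the work surface at z = 0. Lengths are in m, angles in rad, forces in N, time in s.
With the tool pointing down it reaches from about 0.4 to 0.9 m from the base axis. Payload 5.6 kg.
Tool frame: the origin (TCP) lies on the centre line of the jaws, within the pads' length; the fingertips stand 19 mm ahead of it and the grasp point (between the pads) is the TCP; z points along the fingers, y is the line along which they close (so a half turn about z gives the same grasp; the last joint's range is limited). The gripper opens to 92 mm and grips with 3 to 60 N. Pads are 20 mm wide; open, the fingers measure 128 mm over their backs; the gripper's body (75 mm by 189 mm) begins 69 mm behind the grasp point.
Start: joints at [-1.218, 0.468, -0.012, 1.603, 0.006, 1.071, -0.056], TCP at [0.251, 0.6, 0.234] pointing down, gripper open.
Joint ranges: [-2.53, 2.53], [-0.31, 2.02], [-1.57, 1.55], [0.28, 2.44], [-1.29, 4.43], [0.15, 1.84], [-2.92, 2.92]. Speed limits (rad/s): [2.57, 2.57, 3.14, 3.14, 3.14, 3.14, 3.14].

## Interface

Orientations are given as a unit quaternion [w, x, y, z].
In Python, from bench import bot, viewer gives the robot as it stands. Calls block until the motion is done:
- bot.movep(position, orientation): joint-space move of the TCP to a pose.
- bot.move_straight(position, ori=None, max_speed=0.15, threshold=None): straight line of the TCP; ori=None keeps the orientation; max_speed is the mean speed in m/s. With threshold (N) it stops when the force on the tool has changed by that much, and returns True; else False.
- bot.set_joints(angles): joint-space move.
- bot.move_gripper(opening, effort=None): opening from 0.0 (shut) to 1.0 (fully open); effort is the grip in N (None keeps the last); returns when the fingers have stopped.
- bot.sleep(seconds).
- bot.solve_ik(position, orientation): joint angles nearest the present ones, or None.
- bot.observe(): the state.
- viewer.snapshot(name): name is "side" or "top" or "wrist"; returns the picture (400x640x3 uint8, red, green, blue); there is no depth.
- viewer.camera_params(name): a dict with "fx", "fy", "cx", "cy" (pixels), "R" (3x3) and "t" (3): a world point X has camera coordinates R X + t. Camera axes: x right, y down, z forward; pixel columns grow to the right and rows downward; lengths in m; the calibration is good to about 2 mm. A picture is of the moment at which its call begins: read the wrist's pose just before it. camera_params takes no time and is no camera call; for the wrist camera it gives the pose at the moment of the call.
A pose or a line that the arm cannot do raises bot.MotionError and nothing moves.
- bot.close_job(): hands the job in; it is judged then, once.
The state is a dict: "time": time; "qpos": joint angles; "dq": joint speeds; "joint_torque": joint torques, N m; "position": TCP position; "ee_rot": TCP orientation; "force": force on the tool from outside, world axes, zero at the start; "torque": the same for the moment, N m; "grip_width": opening from 0.0 (shut) to 1.0 (fully open); "grip_force": force on a finger pad.
Only numpy, scipy, OpenCV 4.12 (cv2) and the standard library are available. Lean on these libraries where they do the work, as an engineer would, in place of code of your own. Each camera call takes 0.05 s, during which the arm holds its last target. There are 200 camera calls.

## Task

Slide the long rack of sample tubes along the bench into the bay between the balance and the stirrer, angling it past the gas tap by pushing one end and then the other, until its long side stands flush against the front of the light panel. The samples have settled, so only push the rack from outside with the fingers: do not pinch, lift or tip it. Leave the glassware and everything else on the bench where it stands.

Things in the scene. Friction and masses are not known exactly. Their poses are not given: they have to be found in the camera images.
- rack: the long white plastic rack with two rows of capped sample tubes, loose, about 0.35 kg: 220 mm long (its y), 50 mm wide (its x), solid sides 45 mm tall, tube caps to 62 mm. Origin: centre of its underside. Pushed near one end it mostly swings round, at the middle it goes straight. Either long side may face the panel
- bay (a point): the bay: a point on the bench at the foot of the light panel's front face, half-way along it. x points into the panel, y runs along its face; the bay is the bench on the -x side. Its side walls, the balance and the stirrer, stand with their inner sides at y = +135 and -135 mm and reach to x = -80 mm
- viewer: the light panel: a fixed grey upright box with a white front face, 260 mm long (y), 40 mm thick (x), 80 mm tall, at the back of the bay; origin under its centre, its front face at x = -20 mm
- balance_front (a point): top-pan balance with a round steel pan, fixed, 220 mm deep (x), 180 wide, 70 tall; one side wall of the bay (either side). The point is the middle of the foot of its front (-x) face
- stirrer_front (a point): magnetic stirrer with a square white plate, two knobs and a conical flask clipped on the plate, 174 mm tall with it, fixed, 220 mm deep (x), 180 wide, itself 70 tall; the other side wall of the bay. The point is the middle of the foot of its front (-x) face
- tap: the gas tap: a fixed post in the bay's mouth, about 85 mm left or right of the bay's middle and 100 mm in front of the panel. Foot 44 mm across and 8 tall, column 34 across, head 40 across from 58 to 80 mm high, lever to 91 mm; a nozzle at 69 mm height reaches 60 mm from its axis towards its own -x. Origin on the bench under its axis; 78 mm clear between its foot and the panel
- beaker: a small empty glass beaker, 42 mm across, 60 mm tall, standing in front of the gas tap (on the robot's side of it); to be left alone; origin under its centre
- bottle_a: clear glass bottle with blue cap, 70 mm across, 145 mm tall; a bystander; origin under its centre
- bottle_b: small brown glass bottle with blue cap, 56 mm across, 115 mm tall; a bystander; origin under its centre
- tipbox: box of pipette tips, 87 x 122 mm, 67 mm tall; a bystander; origin under its centre
- dishes: stack of three Petri dishes, 90 mm across, 44 mm tall; a bystander; origin under its centre
- washbottle: white wash bottle with a bent spout, 66 mm across, 180 mm tall; a bystander; origin under its centre
There are look-alikes about, which are no part of the job. Leave any pink look-alike of the rack alone.

How it is judged:
By the outcome, as a careful person would: the job done as asked, in the order asked, and still so for the second after the job is handed in, with the robot touching nothing.
It also fails if it takes over 64 s, if anything falls off the work surface, if the arm or the gripper's body presses on something with over 40 N, if the wrist force passes 120 N, or if a joint passes its speed limit or range.

## Working session

There is one attempt and no reset: what is moved stays moved. The work goes in short steps, each a Python script; the robot and the scene stay as the last script left them, time stands still between calls to the robot, and variables do not carry over. Pictures are saved under pics/ and viewed, at most 10 in all, crops included, and the job is handed in when it is done.

```bash
mkdir -p pics; python3 - <<'E'
from bench import bot, viewer
import cv2
for n in("top","side"):
    cv2.imwrite(f"pics/{n}0.png",viewer.snapshot(n)[:,:,::-1]); p=viewer.camera_params(n); print(n,p)
o=bot.observe();print(o['time'],o['ee_rot'],o['position'])
E
```

```text
top {'fx': 388.4808333204327, 'fy': 388.4808333204327, 'cx': 313.9087171597575, 'cy': 190.79007640816042, 'R': array([[ 1.57369195e-03, -9.99882014e-01, -1.52801331e-02],
       [-9.95934339e-01, -1.90852384e-04, -9.00819369e-02],
       [ 9.00683923e-02,  1.53597705e-02, -9.95817133e-01]]), 't': array([0.00884625, 0.52113241, 1.34862605])}
side {'fx': 434.290536587052, 'fy': 434.290536587052, 'cx': 324.18771484225067, 'cy': 195.566094731945, 'R': array([[ 0.80847031, -0.58852937,  0.00298872],
       [-0.42815942, -0.59163712, -0.68311421],
       [ 0.40380102,  0.55099791, -0.73030544]]), 't': array([-0.38495977,  0.240547  ,  1.23335058])}
0.1 [-8.53036758e-05  1.96628318e-01  9.80477787e-01 -7.78942082e-04] [0.25046984 0.59927647 0.23274074]
```

View pics/top0.png

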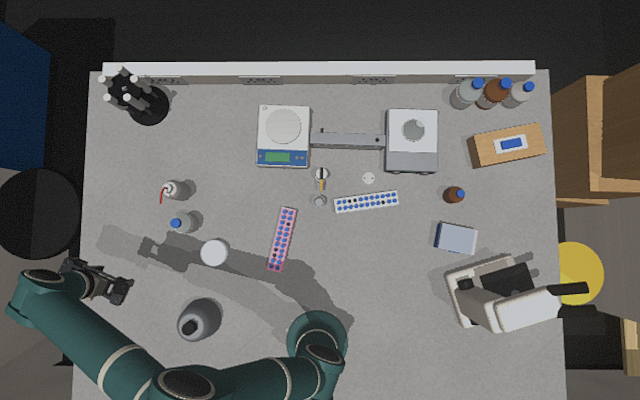

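View pics/side0.png

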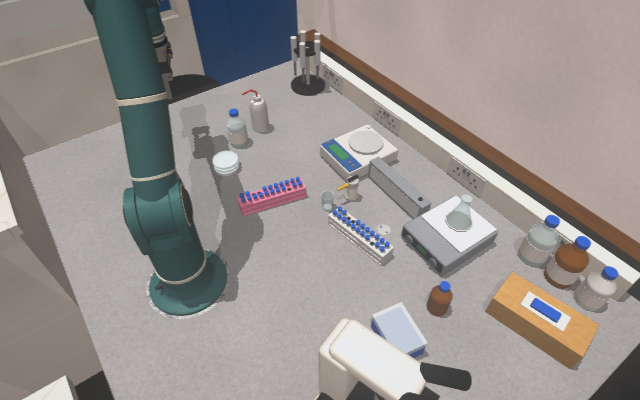

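```bash
cat > h.py <<'E'
from bench import bot, viewer
import numpy as np, cv2
def ray(n,u,v,z,p=None):
    p=p or viewer.camera_params(n); R=np.array(p['R']);t=np.array(p['t'])
    c=-R.T@t; d=R.T@np.array([(u-p['cx'])/p['fx'],(v-p['cy'])/p['fy'],1])
    return (c+d*(z-c[2])/d[2]).round(4)
E
python3 - <<'E'
from h import *
a=cv2.imread('pics/top0.png')[95:215,240:450]; b=cv2.imread('pics/side0.png')[115:275,300:510]
a=cv2.resize(a,(798,456),interpolation=cv2.INTER_CUBIC); b=cv2.resize(b,(735,560),interpolation=cv2.INTER_CUBIC)
cv2.imwrite('pics/topc.png',a);cv2.imwrite('pics/sidec.png',b)
E
```

```text
(no output)
```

View pics/topc.png

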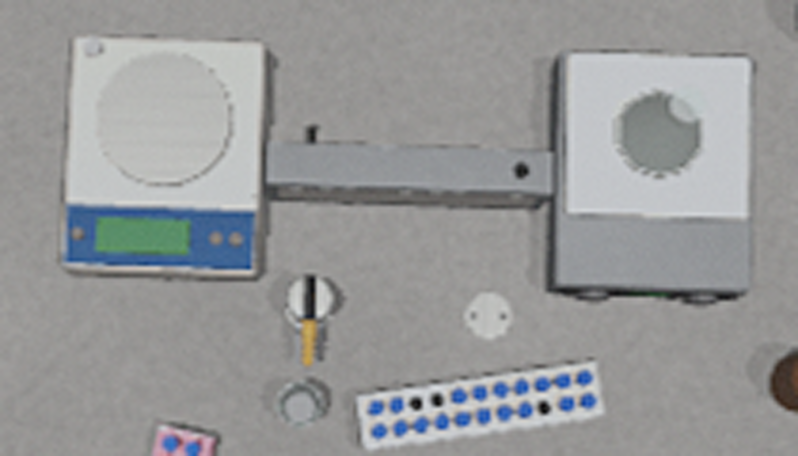

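View pics/sidec.png

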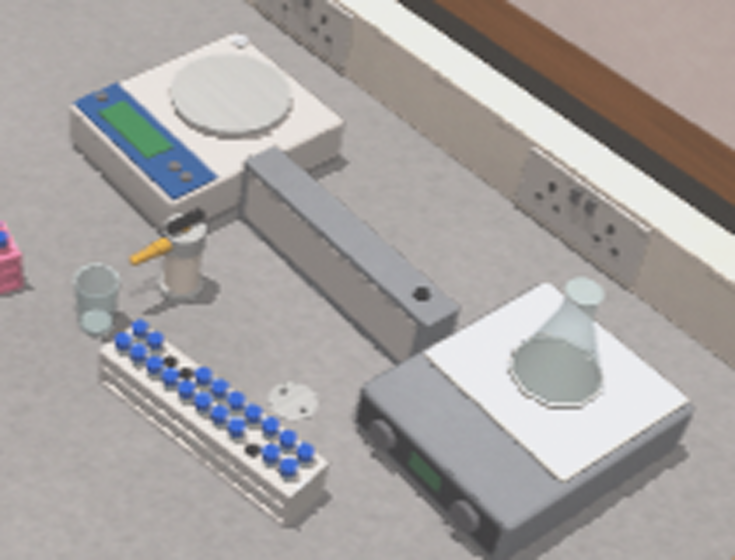

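```bash
python3 - <<'E'
from h import *
P={'panel TL':(268,188,.08),'panel TR':(548,197,.08),'pfootL':(268,200,0),'pfootR':(548,208,0),'tap head':(311,298,.08),'beaker top':(302,388,.06),
'r1':(357,397,.045),'r2':(597,360,.045),'r3':(604,413,.045),'r4':(364,448,.045),'bal inner front':(258,272,.07),'bal outer front':(63,270,.07),'st inner front':(548,290,.07),'st outer front':(748,293,.07),'disc':(488,315,0),'pinkR':(215,435,.045)}
for k,(u,v,z) in P.items(): print(k,ray('top',240+u/3.8-.4,95+v/3.8-.4,z))
S={'tapfoot':(183,288,0),'beakerfoot':(96,322,0),'r front left':(103,383,0),'r front right':(285,522,0),'r1top':(103,352,.045),'r2':(285,490,.045),'r3':(328,462,.045),'pfootR':(405,362,0),'ptopR':(415,320,.08),'disc':(293,401,0)}
for k,(u,v,z) in S.items(): print(k,ray('side',300+u/3.5-.4,115+v/3.5-.4,z))
E
```

```text
panel TL [0.6766 0.0216 0.08  ]
panel TR [ 0.668  -0.2299  0.08  ]
pfootL [0.682  0.0237 0.    ]
pfootR [ 0.6739 -0.243   0.    ]
tap head [ 0.5767 -0.0171  0.08  ]
beaker top [ 0.4974 -0.009   0.06  ]
r1 [ 0.4904 -0.0592  0.045 ]
r2 [ 0.5243 -0.2781  0.045 ]
r3 [ 0.4759 -0.2836  0.045 ]
r4 [ 0.4439 -0.0654  0.045 ]
bal inner front [0.6018 0.0307 0.07  ]
bal outer front [0.6037 0.2074 0.07  ]
st inner front [ 0.5852 -0.2303  0.07  ]
st outer front [ 0.5824 -0.4093  0.07  ]
disc [ 0.5713 -0.1849  0.    ]
pinkR [0.4556 0.0703 0.045 ]
tapfoot [ 0.5774 -0.0187  0.    ]
beakerfoot [ 0.4841 -0.005   0.    ]
r front left [ 0.4455 -0.0682  0.    ]
r front right [ 0.4796 -0.2785  0.    ]
r1top [ 0.4441 -0.0692  0.045 ]
r2 [ 0.4765 -0.2754  0.045 ]
r3 [ 0.524 -0.275  0.045]
pfootR [ 0.6845 -0.2106  0.    ]
ptopR [ 0.6675 -0.2227  0.08  ]
disc [ 0.571  -0.1848  0.    ]
```

```bash
cat >> h.py <<'E'
YB=-0.034; O=np.array([.674,-.103]); RB=np.array([[np.cos(YB),-np.sin(YB)],[np.sin(YB),np.cos(YB)]])
def w2b(p): return RB.T@(np.asarray(p)[:2]-O)
def b2w(p): return O+RB@np.asarray(p)
def un(phi): return np.array([np.sin(phi),np.cos(phi)]),np.array([np.cos(phi),-np.sin(phi)])
def pose(pb,ang,z):
    "TCP at bay point pb, tool x (push direction) at angle ang in bay frame"
    a=ang+YB; return [*b2w(pb),z],[0,np.cos(a/2),np.sin(a/2),0]
def rack(save=None):
    "rack centre (bay frame) and phi (left end forward +) from blue caps in the top view"
    im=viewer.snapshot('top')
    if save: cv2.imwrite(save,cv2.resize(im[95:235,220:460],(800,467),interpolation=cv2.INTER_CUBIC)[:,:,::-1])
    h=cv2.cvtColor(im,cv2.COLOR_RGB2HSV); m=cv2.inRange(h,(105,110,60),(128,255,255))
    v,u=np.nonzero(m); P=np.array([ray('top',a,b,.06)[:2] for a,b in zip(u,v)])
    k=(P[:,0]>.41)&(P[:,1]<.028)&(P[:,1]>-.35)&(P[:,0]<.69)&~((P[:,0]<.5)&(P[:,1]>.0))
    (c,s,_)=r=cv2.minAreaRect((P[k]*1000).astype(np.float32)); B=cv2.boxPoints(r)/1000
    e=[B[1]-B[0],B[2]-B[1]]; e=max(e,key=np.linalg.norm); e=RB.T@e; e=e*np.sign(e[1])
    cb=w2b(np.array(c)/1000); phi=np.arctan2(e[0],e[1])
    print('rack c',cb.round(4),'phi',round(float(phi),3),'size',np.round(s),'t',bot.observe()['time']); return cb,phi
Z=.034
E
python3 - <<'E'
from h import *
c,f=rack(); print(b2w(c))
u,n=un(f)
print('expected ~(-.188,-.074) -.187')
cor=c-.045*u
def P(phi,back,z):
    u,n=un(phi); return pose(cor+.13*u-(.025+.010+back)*n,-phi,z)
for b,z,ph in((.03,.15,f),(.02,Z,f),(0,Z,.5)):
    p,q=P(ph,b,z); print(np.round(p,3),bot.solve_ik(p,q) is not None)
E
```

```text
rack c [-0.1893 -0.0746] phi -0.185 size [ 32. 201.] t 0.15
[ 0.48229996 -0.17107631]
expected ~(-.188,-.074) -.187
[ 0.405 -0.097  0.15 ] True
[ 0.415 -0.095  0.034] True
[ 0.525 -0.086  0.034] True
```

```bash
python3 - <<'E'
from h import *
c,f=rack()
u,n=un(f); cor=c-.045*u
def P(phi,back,z):
    u,n=un(phi); return pose(cor+.13*u-(.025+.010+back)*n,-phi,z)
p,q=P(f,.025,.24)
bot.movep(p,q); bot.move_gripper(0.0)
p,q=P(f,.025,Z); bot.move_straight(p,q,.2)
F0=np.array(bot.observe()['force'])
for ph in (f+.15,f+.3,f+.45,f+.58):
    p,q=P(ph,0,Z); bot.move_straight(p,q,.1)
    print((np.array(bot.observe()['force'])-F0).round(1))
p,q=P(f+.58,.03,Z); bot.move_straight(p,q,.2)
p,q=P(f+.58,.06,.2); bot.move_straight(p,q,.25)
rack('pics/a.png')
E
```

```text
rack c [-0.1894 -0.0746] phi -0.182 size [ 32. 201.] t 0.2
[-0.7  1.2 -1. ]
[-0.9  1.   0. ]
[ 0.3  1.5 -0.1]
[-0.5  1.5 -0.4]
rack c [-0.1601 -0.077 ] phi 0.354 size [200.  31.] t 8.0583
```

View pics/a.png

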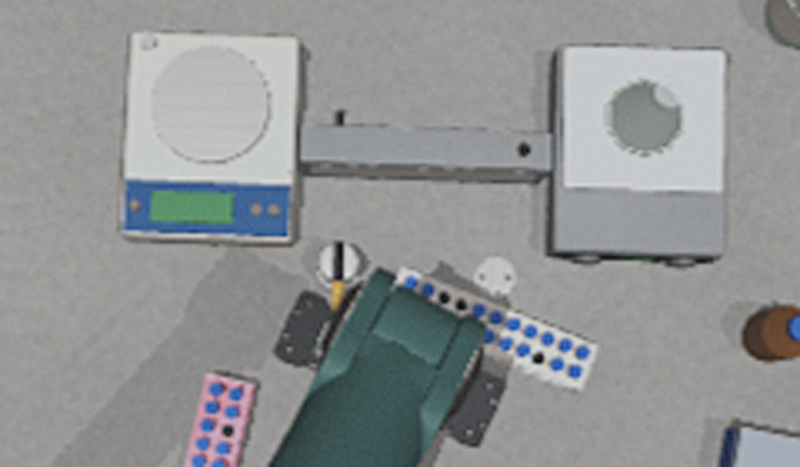

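```bash
cat >> h.py <<'E'
def side(c,phi,s,back,z):
    "tool behind the long back side at distance s along the rack"
    u,n=un(phi); return pose(c+s*u-(.035+back)*n,-phi,z)
E
python3 - <<'E'
from h import *
c,f=np.array([-.160,-.077]),.354
s=.01
bot.movep(*side(c,f,s,.03,.2)); bot.move_gripper(.95)
p,q=side(c,f,s,.025,Z); bot.move_straight(p,q,.2)
u,n=un(f)
tgt=c+.057*n; 
p,q=side(c,f,s,.0,Z); bot.move_straight(p,q,.1)
p,q=side((c+tgt)/2,f+.03,s,.0,Z); bot.move_straight(p,q,.08)
p,q=side(tgt,f+.07,s,.0,Z); bot.move_straight(p,q,.08)
p,q=side(tgt,f+.07,s,.03,Z); bot.move_straight(p,q,.2)
p,q=side(tgt,f+.07,s,.10,.2); bot.move_straight(p,q,.25)
print(tgt); c,f=rack(); print(c@un(f)[1])
# IK check for the end push
for ph,sx in((f,-.16),(f,-.03)):
  u,n=un(f)
  for a in (np.pi/2-f,-np.pi/2-f):
    p,q=pose(c+sx*u,a,Z); r=bot.solve_ik(p,q); print(np.round(p,3),None if r is None else np.round(r,2))
E
```

```text
[-0.10653436 -0.0967592 ]
rack c [-0.1062 -0.0961] phi 0.42 size [199.  32.] t 13.425
-0.05777439978089692
[ 0.494 -0.339  0.034] [ 0.21  0.69  0.45  1.87 -0.45  0.69  0.47]
[ 0.494 -0.339  0.034] [-0.2   0.99  1.11  1.9  -1.08  1.02 -2.18]
[ 0.551 -0.222  0.034] [-0.01  0.68  0.45  1.88 -0.45  0.68  0.25]
[ 0.551 -0.222  0.034] [-0.43  1.    1.12  1.91 -1.09  1.02 -2.39]
```

```bash
cat >> h.py <<'E'
def end(c,phi,back,z):
    u,n=un(phi); return pose(c-(.12+back)*u,np.pi/2-phi,z)
E
python3 - <<'E'
from h import *
print('bottle_b',ray('top',455,194,.115))
c,f=np.array([-.106,-.096]),.42
bot.move_gripper(0.0)
bot.movep(*end(c,f,.018,.2)); 
p,q=end(c,f,.018,Z); bot.move_straight(p,q,.2)
F0=np.array(bot.observe()['force'])
for cc,ff in(((-.106,-.096),.42),((-.088,-.05),.375),((-.070,.0),.33)):
    p,q=end(np.array(cc),ff,0,Z); print(bot.move_straight(p,q,.08,threshold=20),(np.array(bot.observe()['force'])-F0).round(1))
p,q=end(np.array(cc),ff,.03,Z); bot.move_straight(p,q,.2)
p,q=end(np.array(cc),ff,.06,.2); bot.move_straight(p,q,.25)
c,f=rack('pics/b.png'); print(c@un(f)[1])
E
```

```text
bottle_b [ 0.5024 -0.4543  0.115 ]
False [-0.  -1.2 -0.9]
False [-0.3 -0.2 -0.4]
False [ 0.6 -0.3 -0.8]
rack c [-0.067   0.0013] phi 0.345 size [200.  32.] t 20.3583
-0.06345460121159899
```

View pics/b.png

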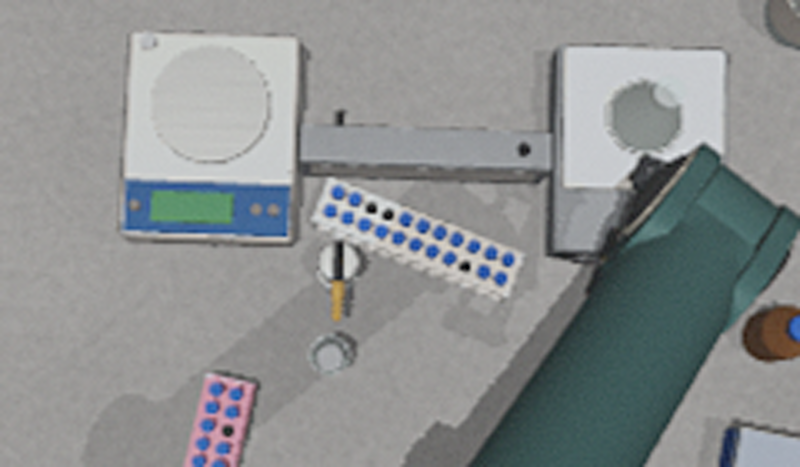

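```bash
python3 - <<'E'
from h import *
c,f=np.array([-.067,.0013]),.345
u,n=un(f); cor=c+.085*u
def P(ph,back,z):
    u,n=un(ph); return pose(cor-.135*u-(.035+back)*n,-ph,z)
bot.movep(*P(f,.035,.2)); p,q=P(f,.025,Z); bot.move_straight(p,q,.2)
F0=np.array(bot.observe()['force'])
for ph in(f,.23,.12,.02):
    p,q=P(ph,0,Z); print(bot.move_straight(p,q,.08,threshold=15),(np.array(bot.observe()['force'])-F0).round(1))
p,q=P(.02,.04,Z); bot.move_straight(p,q,.2)
p,q=P(.02,.12,.2); bot.move_straight(p,q,.25)
c,f=rack('pics/c.png')
E
```

```text
False [-1.2  1.7 -1.1]
False [-1.3  0.4  0.9]
False [-2.2  1.5 -0.3]
False [-0.5  0.6 -0.2]
rack c [-0.0407 -0.0043] phi 0.036 size [201.  33.] t 25.575
```

View pics/c.png

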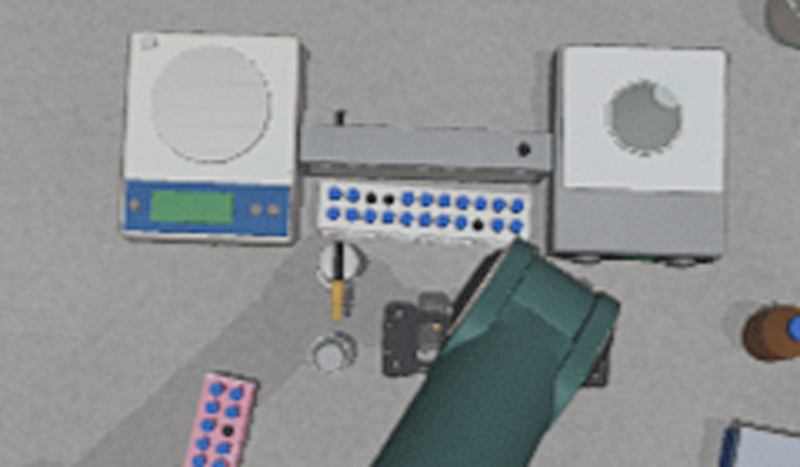

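```bash
python3 - <<'E'
from h import *
Y=-.03
T=lambda x,z:pose(np.array([x-.035,Y]),0,z)
bot.movep(*T(-.085,.2)); bot.move_gripper(.95)
bot.move_straight(*T(-.07,Z),.2)
F0=np.array(bot.observe()['force'])
bot.move_straight(*T(-.042,Z),.1)
hit=bot.move_straight(*T(-.013,Z),.03,threshold=9)
o=bot.observe(); print(hit,(np.array(o['force'])-F0).round(1),w2b(o['position'])+[.035,0])
bot.sleep(.3); o=bot.observe(); print((np.array(o['force'])-F0).round(1),np.array(o['torque']).round(2))
bot.move_straight(*T(-.08,Z),.15)
bot.move_straight(*T(-.16,.22),.25)
c,f=rack('pics/d.png')
E
```

```text
True [-0.4 -0.1  0.1] [-0.02242663 -0.02996339]
[-0.9 -0.8 -1.3] [-0.03  0.13  0.  ]
rack c [-0.0242 -0.0037] phi 0.004 size [201.  33.] t 31.25
```

View pics/d.png

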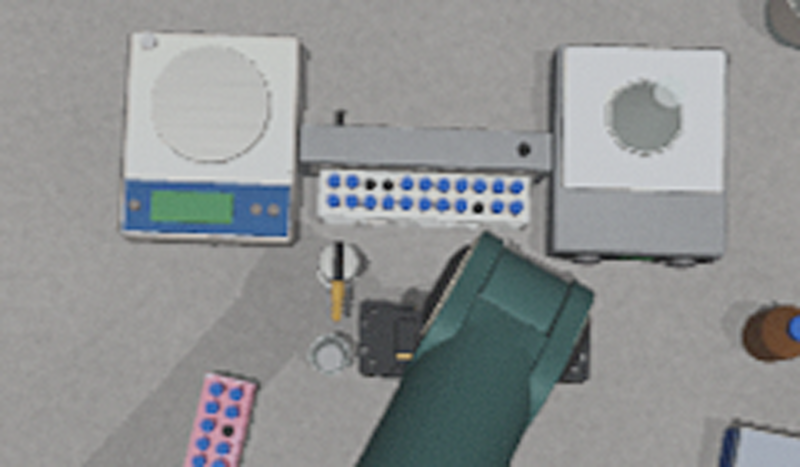

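```bash
python3 - <<'E'
from h import *
T=lambda x,z,Y:pose(np.array([x-.035,Y]),0,z)
Y=-.03
bot.move_straight(*T(-.06,Z,Y),.25)
F0=np.array(bot.observe()['force'])
bot.move_straight(*T(-.03,Z,Y),.1)
for thr,x in((15,-.013),(25,-.013)):
    hit=bot.move_straight(*T(x,Z,Y),.02,threshold=thr)
    o=bot.observe(); print(hit,(np.array(o['force'])-F0).round(1),w2b(o['position'])+[.035,0],np.array(o['torque']).round(2))
bot.move_straight(*T(-.08,Z,Y),.1)
bot.move_straight(*T(-.16,.22,Y),.25)
c,f=rack()
im=viewer.snapshot('side')[150:270,330:470]; cv2.imwrite('pics/e.png',cv2.resize(im,(700,600),interpolation=cv2.INTER_CUBIC)[:,:,::-1])
E
```

```text
True [ 1.3 -0.2  0.8] [-0.0223958 -0.0300885] [0.02 0.1  0.04]
True [1.1 0.7 0.8] [-0.02251346 -0.0299003 ] [ 0.01  0.08 -0.03]
rack c [-0.0242 -0.0037] phi 0.004 size [201.  33.] t 35.425
```

View pics/e.png

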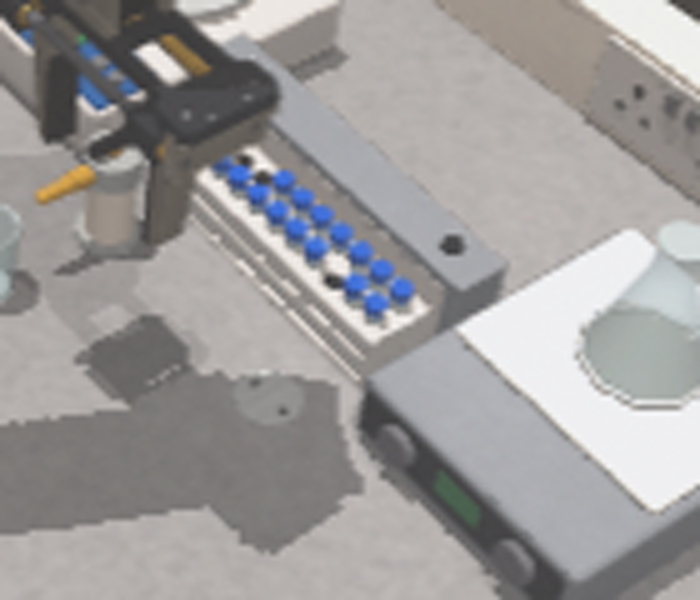

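Repeat pushes at 15 N and 25 N stop at the same place, and the side view shows the rack flat against the panel (caps from about (220,165) to (400,290)). The gripper is clear of everything.

```bash
python3 -c "
from h import *
print(bot.close_job())"
```

```text
the job is handed in; nothing more can be done
None
```

The rack is in the bay with its long side flush against the light panel, moved only by pushes past the gas tap, and I handed the job in at about 36 s; nothing else appeared moved in the pictures I took.

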